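# Show where the spare memory goes

### The arm

A 6-joint arm with a two-finger parallel gripper is mounted at the origin on the work surface. World frame = base frame: x ahead of the robot, y to its left, z up, the work surface at z = 0. Lengths are in m, angles in rad, forces in N, time in s.
With the tool pointing down it reaches from about 0.4 to 0.925 m from the base axis. Payload 12.5 kg.
Tool frame: the origin (TCP) lies midway between the tips of the shut fingers; the grasp point (between the pads) lies 19 mm behind it; z points along the fingers, y is the direction in which the jaws open and shut (so a half turn about z gives the same grasp; the last joint's range is limited). The gripper opens to 95 mm and grips with 3 to 60 N. Pads are 20 mm wide; open, the fingers measure 119 mm over their backs; the gripper's body (75 mm by 180 mm) begins 59 mm behind the grasp point.
Start: joints at [1.097, 0.491, 1.559, -0, 1.092, -0.106], TCP at [0.225, 0.583, 0.215] pointing down, gripper open.
Joint ranges: [-3.1, 3.1], [-0.84, 2.19], [0.05, 2.79], [-1.13, 4.28], [0.06, 2.93], [-2.69, 2.69]. Speed limits (rad/s): [2.22, 2.22, 2.79, 3.14, 3.14, 3.14].

### API

Orientations are given as a unit quaternion [w, x, y, z].
In Python, from plant import bot gives the robot as it stands.
- The arm moves only by the tool step_arm, never from a script. Its argument "commands" is one flat list of numbers, 5 for each row, row after row: the shift along the tool's x, y, z in mm, then the turn about the tool's z in units of 8 degrees (1.0 is 8 degrees), then the opening, from 0 (shut) to 1 (fully open). In form: [dx, dy, dz, twist, jaw, dx, dy, dz, twist, jaw, ...]. A call has 1 to 12 rows; each row is the pose to reach, as a shift and turn from the pose commanded when the call began, along the tool's axes at that moment; what a row does not reach only later rows make up. A row lasts 1/10 s, in which the tool goes at most 50 mm and 8.59 degrees, less where a joint would pass 70% of its speed; a pose out of reach is approached as far as the arm can. A call with a gripper value outside its range is refused whole. The fingers move at their own pace and stop on an object; the grip force is fixed at half the most. Time passes only in rows, so rows that repeat a pose let the fingers close. It gives the time, the measured TCP pose, the force and the opening at its end, in the units of the state.
- bot.read_state(): the state, without advancing time (a new reading comes with each control period).
- bot.get_image(name): name is "scene" or "top" or "wrist"; returns a dict with "image" (400x640x3 uint8, red, green, blue), "vertical_fov" (degrees; the focal length in pixels is half the picture's height over the tangent of half this angle, whatever the lens; pixels are square), "cx", "cy" (the principal point, pixels), "world_from_camera" (4x4, takes a point from camera to world coordinates); the wrist camera has in their place "T_tool_cam" (4x4, takes a point from camera to tool coordinates, whose origin is the TCP and whose axes are the flange's). Camera axes: x right, y up, looking along -z (the intrinsics and any distortion apply to the point x, -y, -z); pixel columns grow to the right and rows downward; lengths in m; the calibration is good to about 2 mm. A picture is of the moment at which its call begins: read the wrist's pose just before it. There is no depth.
- bot.sign_off(): hands the job in, once; it reports no verdict.
Trained networks look in the newest picture that a camera, given by its name, has taken for a name from the list of things; names that differ only in an ending like _2 or _b are one class to them, and where a whole thing is asked for, a point or a joint stands for the part that bears it (a point fixed in the world has none). Each returns a list of dicts, best first, with "p" (0 to 1); they miss things now and then, are a little off and sometimes report something else, mostly with a low value. They report only what shows in the picture. A call takes as long as a camera call. They do not tell look-alikes from the thing itself.
- bot.look_for(camera, label): "extent" ([left, top, right, bottom] in pixels, round what is visible of it).
- bot.trace(camera, label): "pixels" (400x640 bool, what is visible of it) and "extent" ([left, top, right, bottom] in pixels, round what is visible of it).
- bot.pinpoint(camera, label): "position" ([row, column] in pixels: a listed point, or the origin of a listed thing).
The state is a dict: "t": time; "q": joint angles; "joint_velocities": joint speeds; "effort": joint torques, N m; "ee_pos": TCP position; "eef_rot": TCP orientation; "ft_force": force on the tool from outside, world axes, zero at the start; "moment": the same for the moment, N m; "gripper_width": opening from 0.0 (shut) to 1.0 (fully open).
Only numpy, scipy, OpenCV 4.12 (cv2) and the standard library are available. Lean on these libraries where they do the work, as an engineer would, in place of code of your own. Each camera call takes 0.05 s, during which the arm holds its last target. There are 200 camera calls.

### The job

Show the trainee the memory upgrade by pointing: with the fingertips a finger's breadth or two above the middle of the spare laptop memory module on the mat, stay there for two seconds, then lift the hand well up, carry it across and point in the same way for two seconds at the middle of the empty memory slot in the opened laptop. Touch, move and pick up nothing, and come down over none of the other cards nor over the filled memory slot. Finish with the hand raised well clear of the bench.

Things in the scene. Friction and masses are not known exactly. Their poses are not given: they have to be found in the camera images.
- spare_top (a point): Spare laptop memory module: a bare green card 70 x 30 x 3.6 mm, flat and loose on the mat, the shortest of the three loose cards, with one row of four black chips and gold contacts along one long edge. The point is the middle of its upper face (7 mm above the bench); x along the 70 mm side, y along the 30 mm side, z up.
- empty_slot (a point): Empty memory slot in the opened laptop: an ivory connector strip 75 mm long, 5 mm high, a thin clip arm at either end, bare blue board between: a bay of 70 x 30 mm. The point is the bay's middle, level with the clip arms' tops, 4.4 mm above the board and 15 mm above the bench; x along the 70 mm, y across, z up. No part of the laptop stands over 19 mm above the bench.
- filled_slot (a point): The other memory slot, like the empty one and beside it (44 mm away across their long sides; which side varies), with a green 70 x 30 mm module with four black chips already in it. The point is the middle of the module's upper face, 15 mm above the bench; x along the 70 mm, y across.
- laptop_top (a point): The opened laptop, 218 x 322 mm, fixed, lying on its lid with the bottom cover off: battery and speakers along the near edge, fan at the right rear, the two memory slots left of the middle, its own narrow drive card left of them. The point is the middle of its outline at rim height, 18 mm above the bench; x towards the hinge edge, y along the width.
- long_card_top (a point): Desktop memory module, the long one: a loose green card 133 x 31 x 3.6 mm with eight black chips and gold contacts along one long edge, flat on the mat; to be left alone. The point is the middle of its upper face; x along its length.
- drive_card_top (a point): Solid-state drive card: a loose narrow green card 80 x 22 x 3.6 mm with chips of different sizes and gold contacts on one short end, flat on the mat; to be left alone. The point is the middle of its upper face; x along its length.
- mat: Thin grey anti-static mat, 220 x 180 x 3 mm, fixed; the three loose cards lie side by side on it, about 65 mm apart along its x, in any order. Origin at the centre of its underside.
- screwdriver_grip (a point): Loose black-handled screwdriver 170 mm long lying on the bench beyond the mat on the left; to be left alone. The point is on its handle.
Things that resemble listed ones, but are neither listed nor needed, are in the scene too. What is shaped like the part that bears spare_top but pink is not meant.

How it is judged:
On the way, in this order (a step that is already met when the one before it is completed fails the run):
1. the fingertips dwell just above the spare laptop memory module (z of the grasp point in the frame of spare_top between 0 and 0.066 m and x of the grasp point in the frame of spare_top between -0.025 and 0.025 m and y of the grasp point in the frame of spare_top between -0.015 and 0.015 m), for 1.5 s.
2. the hand is lifted well up between the two (height (world z) of the grasp point above 0.1 m), for 0.05 s.
3. the fingertips dwell just above the empty memory slot (z of the grasp point in the frame of empty_slot between 0 and 0.066 m and x of the grasp point in the frame of empty_slot between -0.025 and 0.025 m and y of the grasp point in the frame of empty_slot between -0.015 and 0.015 m), for 1.5 s.
At the end, for the whole second after the job is handed in: Both parts were pointed at in order (1.5 s each, within 25 mm of the middle along and 15 mm across, fingertips at most 45 mm above); the hand is raised, its grasp point over 120 mm above the bench; the three loose cards and the screwdriver lie within 3 mm of their start (height (world z) of the grasp point above 0.12 m and distance of each of spare_top, long_card_top, drive_card_top, screwdriver_grip from where it was at the start of the episode below 0.003 m); the robot touches nothing.
It fails at once if the robot touches something (contact force between any of the fingers, the arm and anything else above 0.2 N).
It fails at once if a loose thing is moved, lifted or carried (distance of any of spare_top, long_card_top, drive_card_top, screwdriver_grip from where it was at the start of the episode above 0.004 m).
It fails at once if the hand comes down over the filled slot or another card (grasp point over it and less than 50 mm above it) ((z of the grasp point in the frame of filled_slot between 0 and 0.05 m and x of the grasp point in the frame of filled_slot between -0.03 and 0.03 m and y of the grasp point in the frame of filled_slot between -0.012 and 0.012 m) or (z of the grasp point in the frame of long_card_top between 0 and 0.05 m and x of the grasp point in the frame of long_card_top between -0.055 and 0.055 m and y of the grasp point in the frame of long_card_top between -0.012 and 0.012 m) or (z of the grasp point in the frame of drive_card_top between 0 and 0.05 m and x of the grasp point in the frame of drive_card_top between -0.035 and 0.035 m and y of the grasp point in the frame of drive_card_top between -0.009 and 0.009 m)).
It also fails if it takes over 42 s, if anything falls off the work surface, if the arm or the gripper's body presses on something with over 40 N, if the wrist force passes 120 N, or if a joint passes its speed limit or range.

## Working session

There is one attempt and no reset: what is moved stays moved. The work goes in short steps, Python scripts to look and compute and a tool call to move; the robot and the scene stay as the last step left them, time stands still between calls to the robot, and variables do not carry over. Pictures are saved under pics/ and viewed, on a budget of 10 in all, crops included, one or two more only if the job needs it, and the job is handed in when it is done.

Besides the shell and the picture viewer there is one more tool, called after "Emit:" as a command line: name --argument value ..., lists and objects as JSON in quotes. step_arm: Moves the arm, as the interface text tells. Its arguments: {"type":"object","properties":{"commands":{"type":"array"}},"required":["commands"]}

```bash
mkdir -p pics
cat > h.py <<'E'
import numpy as np,cv2
from plant import bot
from scipy.spatial.transform import Rotation as R
def cam(name):
    s=bot.read_state(); d=bot.get_image(name)
    if name=="wrist":
        T=np.eye(4);q=s["eef_rot"];T[:3,:3]=R.from_quat([q[1],q[2],q[3],q[0]]).as_matrix();T[:3,3]=s["ee_pos"]
        d["W"]=T@np.array(d["T_tool_cam"])
    else: d["W"]=np.array(d["world_from_camera"])
    d["f"]=200/np.tan(np.radians(d["vertical_fov"])/2)
    return d
def ray(d,row,col,z):
    W=d["W"];v=W[:3,:3]@np.array([(col-d["cx"])/d["f"],-(row-d["cy"])/d["f"],-1])
    return W[:3,3]+v*(z-W[2,3])/v[2]
def save(im,n): cv2.imwrite("pics/"+n,im[:,:,::-1])
E
python3 - <<'E'
from h import *
Z=dict(spare_top=.007,empty_slot=.015,filled_slot=.015,laptop_top=.018,long_card_top=.007,drive_card_top=.007,mat=0,screwdriver_grip=.01)
ims=[]
for c in ["top","scene"]:
    d=cam(c);ims.append(d["image"]);print(c,{k:v for k,v in d.items() if k not in("image","W")},d["W"].round(3).tolist())
    for k,z in Z.items():
        for r in bot.pinpoint(c,k): print(c,k,round(r["p"],2),np.round(r["position"]),ray(d,*r["position"],z)[:2].round(4))
save(ims[0],"top.png");save(ims[1],"scene.png");s=bot.read_state();print(s["t"],s["ee_pos"],s["eef_rot"])
E
```

```text
top {'vertical_fov': 42.402881912778916, 'cx': 314.99735520648045, 'cy': 198.5957303379648, 'world_from_camera': array([[-0.09311541,  0.97074166, -0.22133718,  0.28249055],
       [-0.99562757, -0.09244259,  0.01342026,  0.15974425],
       [-0.00743338,  0.22161904,  0.97510499,  1.26009515],
       [ 0.        ,  0.        ,  0.        ,  1.        ]]), 'f': np.float64(515.5923226202302)} [[-0.093, 0.971, -0.221, 0.282], [-0.996, -0.092, 0.013, 0.16], [-0.007, 0.222, 0.975, 1.26], [0.0, 0.0, 0.0, 1.0]]
top spare_top 0.77 [158. 271.] [0.6841 0.244 ]
top spare_top 0.75 [208. 268.] [0.5541 0.2602]
top spare_top 0.59 [160. 328.] [0.6647 0.0997]
top spare_top 0.53 [168. 217.] [0.6705 0.3811]
top empty_slot 0.7 [177. 419.] [ 0.5953 -0.121 ]
top filled_slot 0.84 [178. 439.] [ 0.5872 -0.1706]
top filled_slot 0.7 [233. 184.] [0.5095 0.4687]
top laptop_top 0.67 [195. 451.] [ 0.5407 -0.1919]
top long_card_top 0.72 [258. 280.] [0.4268 0.2405]
top drive_card_top 0.85 [232. 276.] [0.4924 0.2455]
top mat 0.93 [238. 275.] [0.4791 0.2491]
top screwdriver_grip 0.85 [234. 184.] [0.5079 0.4715]
scene
[... 522 characters left out ...]
op 0.88 [238. 391.] [0.6907 0.2407]
scene spare_top 0.75 [203. 420.] [0.6738 0.3857]
scene spare_top 0.61 [270. 342.] [0.6687 0.0952]
scene spare_top 0.51 [206. 346.] [0.5481 0.2483]
scene empty_slot 0.61 [314. 233.] [ 0.5909 -0.127 ]
scene filled_slot 0.58 [325. 214.] [ 0.5843 -0.1648]
scene laptop_top 0.96 [315. 188.] [ 0.533  -0.1875]
scene long_card_top 0.76 [185. 306.] [0.4174 0.2366]
scene drive_card_top 0.61 [197. 327.] [0.4886 0.2408]
scene drive_card_top 0.54 [195. 324.] [0.4797 0.2413]
scene mat 0.95 [199. 327.] [0.4899 0.2401]
scene screwdriver_grip 0.79 [156. 384.] [0.4921 0.4771]
0.9 [0.22468529 0.58322388 0.21466194] [1.49980352e-06 1.82850398e-01 9.83140748e-01 3.84519630e-05]
```

View pics/top.png

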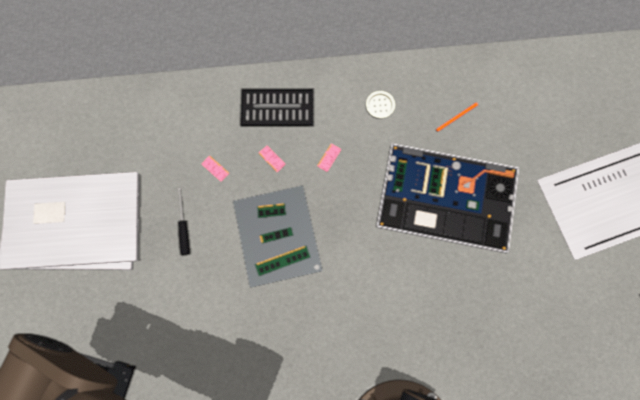

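Top view: the grey mat holds three green cards: the short one at (271,210), the narrow one at (276,234) and the long one at (282,261). Three pink look-alikes lie at (215,167), (272,158) and (329,157). In the laptop, the empty slot is at about (420,178) and the filled one at (438,180). Next is a close crop of both areas.

Run:
```python
import cv2,numpy as np
a=cv2.imread("pics/top.png")
f=lambda y,x:cv2.resize(a[y:y+100,x:x+66],None,fx=6,fy=6,interpolation=cv2.INTER_CUBIC)
cv2.imwrite("pics/c1.png",np.hstack([f(185,240),f(140,386)]))
b=cv2.imread("pics/scene.png")
```

```text
(no output)
```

View pics/c1.png

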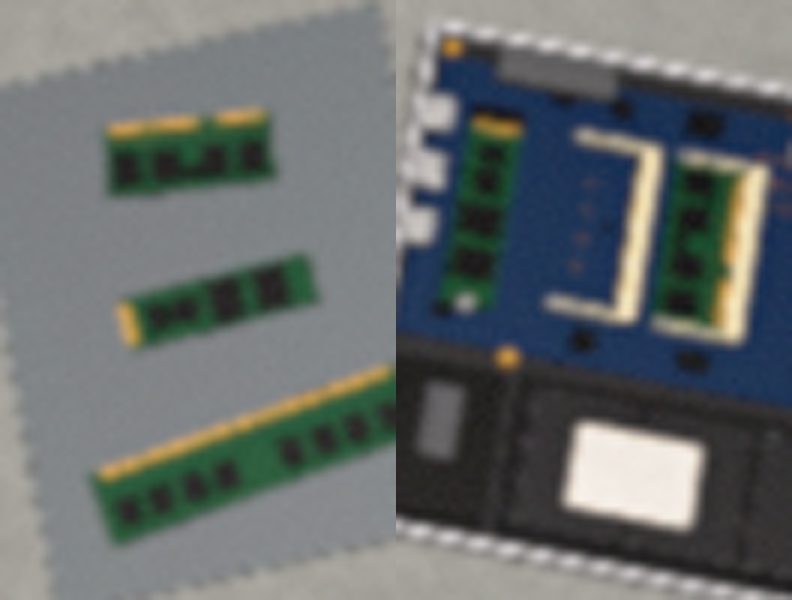

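Choice: the short card with four chips, at top pixel (271.7,210.3), on the mat and green. The narrow, long and pink cards are rejected. The empty bay's middle is at about (418.7,178), and the filled slot lies to its right (towards the robot's right, -y).

```bash
cat >> h.py <<'E'
def shift(p):
    s=bot.read_state();q=s["eef_rot"];M=R.from_quat([q[1],q[2],q[3],q[0]]).as_matrix()
    return (M.T@(np.array(p)-s["ee_pos"])*1000).round(1)
E
python3 - <<'E'
from h import *
d=cam("top");a=ray(d,210.3,271.7,.007);b=ray(d,178,418.7,.015);print(a,b)
print(shift([a[0],a[1],.2]),shift([b[0],b[1],.2]),bot.read_state()["t"],bot.read_state()["q"])
E
```

```text
[0.54746065 0.25222146 0.007     ] [ 0.59305514 -0.11991761  0.015     ]
[-420.2 -192.8   14.7] [-596.5 -523.6   14.7] 0.95 [ 1.09738174e+00  4.90857200e-01  1.55894323e+00  8.56348248e-06
  1.09176296e+00 -1.05612300e-01]
```

Emit:
step_arm --commands '[-20,-9,0,0,0.5,-55,-25,0,0,0,-95,-44,2,0,0,-137,-63,4,0,0,-180,-83,6,0,0,-223,-102,8,0,0,-265,-122,10,0,0,-308,-141,12,0,0,-350,-160,14,0,0,-385,-177,15,0,0,-410,-188,15,0,0,-420,-193,15,0,0]'

```text
t: 2.15
ee_pos: [0.5488, 0.2502, 0.1995]
eef_rot: [0.0, 0.184, 0.983, 0.0]
ft_force: [-0.7, 0.5, -0.4]
gripper_width: 0.047
```

Run:
```python
from h import *
d=cam("wrist");save(d["image"],"w1.png");s=bot.read_state();print(s["t"],s["ee_pos"],s["ft_force"],s["gripper_width"])
for k in["spare_top","drive_card_top","long_card_top"]:
    for r in bot.pinpoint("wrist",k): print(k,round(r["p"],2),np.round(r["position"]),ray(d,*r["position"],.007)[:2].round(4))
```

```text
2.2 [0.54893063 0.25010421 0.19946415] [ 0.01663478 -0.09796131 -1.41424197] 0.023942046818533395
spare_top 0.88 [227. 442.] [0.6722 0.3866]
spare_top 0.79 [179. 317.] [0.5462 0.2492]
drive_card_top 0.62 [134. 294.] [0.4817 0.2436]
long_card_top 0.67 [ 92. 269.] [0.424  0.2338]
```

View pics/w1.png

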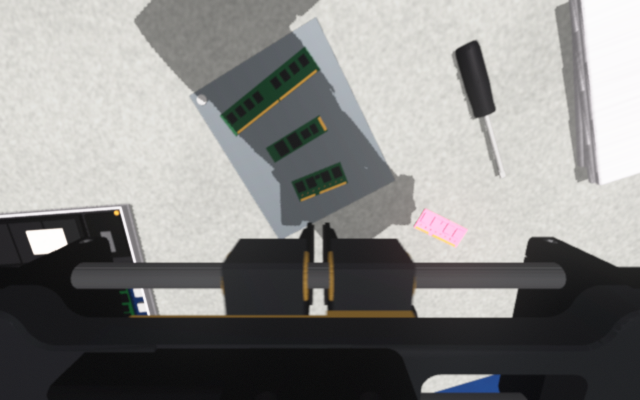

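The wrist view shows the short green four-chip card at about (320,183). Past it are the narrow card (297,138) and the long card (270,90); the pink one is at (441,227). All three cameras put the spare at about (0.548, 0.2505), within 3 mm of where the hand now is, so I'll go straight down.

Emit:
step_arm --commands '[0,0,10,0,0,0,0,30,0,0,0,0,55,0,0,0,0,80,0,0,0,0,105,0,0,0,0,125,0,0,0,0,142,0,0,0,0,154,0,0,0,0,161,0,0,0,0,164,0,0,0,0,164,0,0,0,0,164,0,0]'

```text
t: 3.55
ee_pos: [0.5475, 0.2523, 0.0362]
eef_rot: [0.0, 0.183, 0.983, 0.0]
ft_force: [-0.8, 0.9, -0.0]
gripper_width: 0.006
```

Run:
```python
from h import *
d=cam("wrist");ims=[d["image"][100:300,170:470]];s=bot.read_state();print(s["t"],s["ee_pos"],s["ft_force"])
for r in bot.pinpoint("wrist","spare_top"): print(round(r["p"],2),np.round(r["position"]),ray(d,*r["position"],.007)[:2].round(4))
for c in("wrist","scene"):
  if c=="scene": d=cam(c)
  for r in bot.trace(c,"spare_top"):
    m=cv2.minAreaRect(np.argwhere(r["pixels"])[:,::-1].astype(np.float32));P=np.array([ray(d,v,u,.007)[:2] for u,v in cv2.boxPoints(m)]);print(c,round(r["p"],2),np.round(m[0]),P.mean(0).round(4),np.linalg.norm(np.diff(P,axis=0),axis=1).round(3))
x=cv2.resize(ims[0],(600,400));save(x,"w2.png")
```

```text
3.6 [0.54753938 0.2522499  0.03630682] [0.28024138 0.4380598  0.02070921]
0.74 [297. 525.] [0.6698 0.3869]
0.63 [223. 316.] [0.5486 0.25  ]
wrist 0.71 [495. 297.] [0.6608 0.3641] [0.021 0.031 0.021]
wrist 0.61 [319. 224.] [0.5498 0.2513] [0.069 0.03  0.071]
scene 0.93 [343. 272.] [0.6731 0.093 ] [0.03  0.072 0.028]
scene 0.81 [418. 204.] [0.6723 0.3799] [0.068 0.026 0.067]
scene 0.75 [346. 206.] [0.5471 0.2499] [0.072 0.035 0.07 ]
scene 0.66 [388. 238.] [0.685  0.2356] [0.033 0.07  0.033]
```

View pics/w2.png

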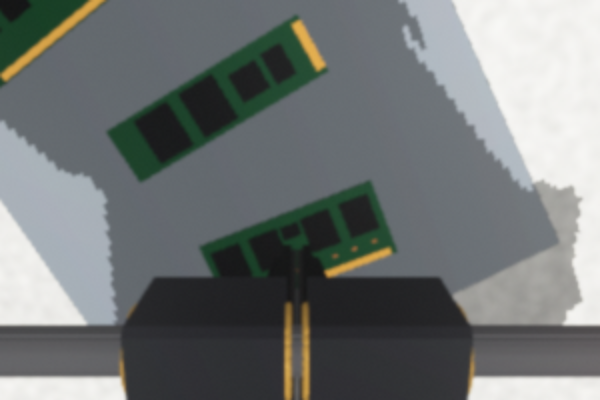

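The fingers stand over the middle of the short four-chip card, which spans (200–395, 180–280) in the crop. Its outline measures 70 x 30 mm and its centre is within 2 mm of the TCP. Dwelling.

Emit:
step_arm --commands '[0,0,0,0,0,0,0,0,0,0,0,0,0,0,0,0,0,0,0,0,0,0,0,0,0,0,0,0,0,0,0,0,0,0,0,0,0,0,0,0,0,0,0,0,0,0,0,0,0,0,0,0,0,0,0,0,0,0,0,0]'

```text
t: 5.0
ee_pos: [0.5472, 0.2521, 0.0357]
eef_rot: [0.0, 0.183, 0.983, 0.0]
ft_force: [-0.2, -0.8, 0.8]
gripper_width: 0.004
```

Emit:
step_arm --commands '[0,0,0,0,0,0,0,0,0,0,0,0,0,0,0,0,0,0,0,0,0,0,0,0,0,0,0,0,0,0,0,0,0,0,0,0,0,0,0,0,0,0,0,0,0,0,0,0,0,0]'

```text
t: 6.0
ee_pos: [0.5473, 0.2521, 0.0357]
eef_rot: [0.0, 0.183, 0.983, 0.0]
ft_force: [0.4, 0.8, -0.0]
gripper_width: 0.003
```

Emit:
step_arm --commands '[0,0,-10,0,0,0,0,-30,0,0,0,0,-55,0,0,0,0,-85,0,0,0,0,-115,0,0,0,0,-140,0,0,0,0,-155,0,0,0,0,-162,0,0,0,0,-165,0,0,0,0,-165,0,0]'

```text
t: 7.0
ee_pos: [0.5471, 0.2521, 0.2005]
eef_rot: [-0.0, 0.183, 0.983, -0.0]
ft_force: [0.8, 0.4, -0.5]
gripper_width: 0.001
```

Run:
```python
from h import *
s=bot.read_state();print(s["t"],s["ee_pos"],s["q"]);print(shift([.594,-.123,.2]))
```

```text
7.0 [0.54705035 0.25206441 0.20052523] [ 3.22111211e-01  4.72858396e-01  1.63323061e+00  8.91831954e-05
  1.03572794e+00 -8.80914341e-01]
[-178.7 -333.1    0.5]
```

Emit:
step_arm --commands '[-8,-15,0,0,0,-25,-46,0,0,0,-44,-82,0,0,0,-64,-119,0,0,0,-84,-156,0,0,0,-104,-193,0,0,0,-123,-230,0,0,0,-142,-265,0,0,0,-158,-295,0,0,0,-170,-318,0,0,0,-177,-330,0,0,0,-179,-333,0,0,0]'

```text
t: 8.2
ee_pos: [0.5942, -0.1245, 0.1999]
eef_rot: [-0.001, 0.184, 0.983, 0.0]
ft_force: [-0.1, -0.8, 0.3]
gripper_width: 0.004
```

Run:
```python
from h import *
d=cam("wrist");save(d["image"],"w3.png");s=bot.read_state();print(s["t"],s["ee_pos"],s["ft_force"])
for k in["empty_slot","filled_slot"]:
    for r in bot.pinpoint("wrist",k): print(k,round(r["p"],2),np.round(r["position"]),ray(d,*r["position"],.015)[:2].round(4))
```

```text
8.25 [ 0.5943235  -0.12382788  0.20004387] [-0.47202385 -0.88659204 -0.32672799]
empty_slot 0.55 [185. 323.] [ 0.6006 -0.1197]
filled_slot 0.64 [187. 286.] [ 0.5853 -0.1652]
```

View pics/w3.png

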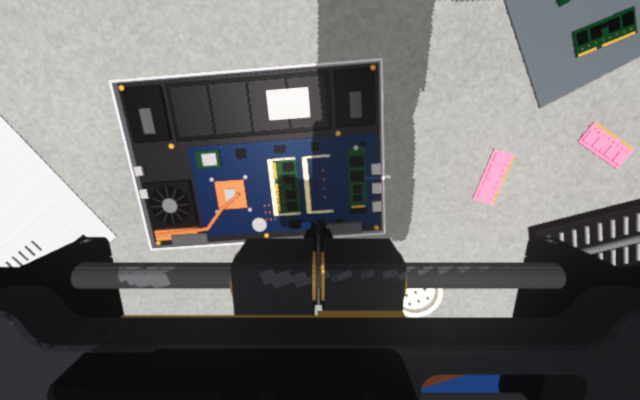

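The wrist view shows the empty bay: ivory strip at x≈308, arms to x≈332, middle about (321,184). The filled slot is at (286,187), about 48 mm away, against the 44 mm given. Estimates from the three cameras average (0.595, -0.122), so I'll descend with a 2 mm correction.

Emit:
step_arm --commands '[0,2,10,0,0,0,2,30,0,0,0,2,55,0,0,0,2,80,0,0,0,2,105,0,0,0,2,125,0,0,0,2,140,0,0,0,2,150,0,0,0,2,155,0,0,0,2,155,0,0,0,2,155,0,0]'

```text
t: 9.45
ee_pos: [0.5955, -0.121, 0.0461]
eef_rot: [0.0, 0.183, 0.983, -0.0]
ft_force: [-0.2, -0.2, -0.9]
gripper_width: 0.004
```

Run:
```python
from h import *
d=cam("wrist");s=bot.read_state();print(s["t"],s["ee_pos"],s["ft_force"])
for k in["empty_slot","filled_slot"]:
    for r in bot.pinpoint("wrist",k): print(k,round(r["p"],2),np.round(r["position"]),ray(d,*r["position"],.015)[:2].round(4))
save(cv2.resize(d["image"][100:300,170:470],(600,400)),"w4.png")
# project TCP's foot on z=.015
p=np.linalg.inv(d["W"])@np.r_[s["ee_pos"][:2],.015,1];print(d["cx"]+d["f"]*p[0]/-p[2],d["cy"]-d["f"]*p[1]/-p[2])
```

```text
9.5 [ 0.59558173 -0.12106427  0.0463111 ] [ 0.57736449 -0.72667941  0.72580462]
empty_slot 0.92 [226. 318.] [ 0.6001 -0.1228]
filled_slot 0.72 [228. 260.] [ 0.5854 -0.165 ]
318.0942267432078 220.37358961206147
```

View pics/w4.png

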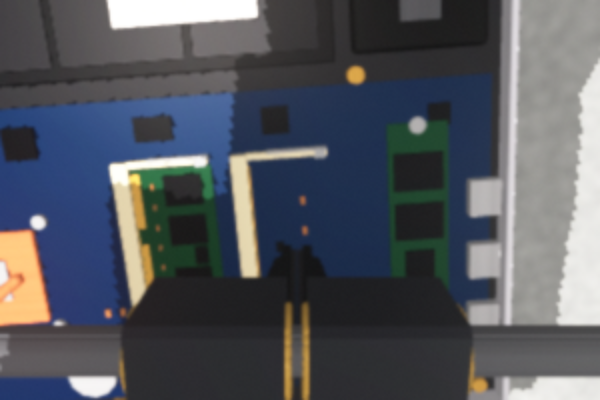

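The fingertips stand over the bare blue bay of the empty slot. In the crop the TCP's foot is at about (296,241), and the bay's middle is at about (293,249), so it is 2–5 mm off along the length, against a 25 mm tolerance. The filled slot is clear to the left. Dwelling, then raising the hand.

Emit:
step_arm --commands '[0,0,0,0,0,0,0,0,0,0,0,0,0,0,0,0,0,0,0,0,0,0,0,0,0,0,0,0,0,0,0,0,0,0,0,0,0,0,0,0,0,0,0,0,0,0,0,0,0,0,0,0,0,0,0,0,0,0,0,0]'

```text
t: 10.8
ee_pos: [0.5953, -0.1211, 0.0456]
eef_rot: [0.0, 0.183, 0.983, 0.0]
ft_force: [0.3, -0.7, 1.0]
gripper_width: 0.002
```

Emit:
step_arm --commands '[0,0,0,0,0,0,0,0,0,0,0,0,0,0,0,0,0,0,0,0,0,0,0,0,0,0,0,0,0,0,0,0,0,0,0,0,0,0,0,0,0,0,0,0,0,0,0,0,0,0]'

```text
t: 11.8
ee_pos: [0.5952, -0.1211, 0.0456]
eef_rot: [-0.0, 0.183, 0.983, 0.0]
ft_force: [-0.3, -0.0, -0.4]
gripper_width: 0.002
```

Emit:
step_arm --commands '[0,0,-10,0,0,0,0,-30,0,0,0,0,-55,0,0,0,0,-85,0,0,0,0,-115,0,0,0,0,-140,0,0,0,0,-160,0,0,0,0,-170,0,0,0,0,-175,0,0,0,0,-175,0,0,0,0,-175,0,0]'

```text
t: 12.9
ee_pos: [0.5949, -0.121, 0.2197]
eef_rot: [-0.001, 0.183, 0.983, 0.0]
ft_force: [-0.1, -0.0, -0.1]
gripper_width: 0.003
```

Run:
```python
from h import *
d=cam("top")
for k in["spare_top","long_card_top","drive_card_top","screwdriver_grip"]:
    print(k,[np.round(r["position"]) for r in bot.pinpoint("top",k)])
a=cv2.imread("pics/top.png")[180:290,170:330];b=d["image"][180:290,170:330,::-1]
diff=cv2.absdiff(a,b).max(2);print("changed px",(diff>60).sum())
s=bot.read_state();print(s["t"],s["ee_pos"],s["ft_force"]);bot.sign_off()
```

```text
spare_top [array([159., 270.]), array([209., 270.]), array([160., 330.]), array([240., 276.]), array([171., 218.])]
long_card_top [array([257., 280.])]
drive_card_top [array([232., 276.])]
screwdriver_grip [array([233., 184.]), array([179., 433.])]
changed px 995
13.15 [ 0.59514914 -0.1210693   0.22003559] [-0.77296696  0.05542133  0.31062013]
the job is handed in; nothing more can be done
```

The arm pointed at the spare module, lifted, then pointed at the empty memory slot, each for about 2.2 s, and I handed the job in at about 13 s. The hand-in gave no verdict.

- **Spare module:** the shut fingertips held about 29 mm above the middle of the short green card, which measured 70 x 30 mm. The camera estimates were within about 3 mm of the tips.
- **Between the two:** the hand was raised to a TCP height of 0.20 m and carried across.
- **Empty slot:** the fingertips held about 31 mm above the middle of the bay. One network estimate put the middle 5 mm further along the slot than the fingertips, and an earlier top/scene estimate differed by up to about 7 mm. All were within the 25 mm along and 15 mm across allowed.
- **Finish:** the hand is raised, TCP at 0.22 m (grasp point about 0.24 m). Measured forces stayed at noise level, about 1 N or less per axis. That noise is above the 0.2 N touch limit, so it cannot rule out a very light touch.
- **Loose things:** the networks found the spare module, the other two cards and the screwdriver within 2 px of where they started. At roughly 2.4 mm per pixel that is too coarse to prove the 3 mm limit.
- **Check that disagreed:** comparing the mat and screwdriver area before and after showed 995 changed pixels. I think that is the arm's moved shadow, but I did not view the picture to confirm it.

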